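Release the latched channel key on the selector box

ROBOT

A 6-joint arm with a two-finger parallel gripper is mounted at the origin on a cart in front of the work surface, level with it; the furniture and walls round the work are solid. World frame = base frame: x ahead of the robot, y to its left, z up, the work surface at z = 0. Lengths are in m, angles in rad, forces in N, time in s.
With the tool pointing down it reaches from about 0.275 to 0.75 m from the base axis. Payload 10.2 kg.
Tool frame: the origin (TCP) lies on the centre line of the jaws, within the pads' length; the fingertips stand 11 mm ahead of it and the grasp point (between the pads) lies 8 mm behind it; z points along the fingers, y is the line along which they close (so a half turn about z gives the same grasp; the last joint's range is limited). The gripper opens to 88 mm and grips with 3 to 60 N. Pads are 18 mm wide; open, the fingers measure 123 mm over their backs; the gripper's body (75 mm by 187 mm) begins 45 mm behind the grasp point.
Start: joints at [1.113, 0.313, 1.498, -0, 1.331, -0.223], TCP at [0.122, 0.511, 0.25] pointing down, gripper open.
Joint ranges: [-2.94, 2.94], [-0.97, 2.17], [0.19, 2.56], [-1.23, 4.37], [0.02, 3.11], [-2.88, 2.88]. Speed limits (rad/s): [2.39, 2.39, 3.01, 3.14, 3.14, 3.14].

INTERFACE

Orientations are given as a rotation vector (axis times angle).
In Python, from plant import env gives the robot as it stands.
- The arm moves only by the tool play_rows, never from a script. Its argument "deltas" is a list that holds one entry, the list of rows, each a list of 5 numbers: the shift along the world's x, y, z in cm, then the turn about the world's z in rad, then the finger opening in cm, from 0 to 8.81. In form: [[[x, y, z, twist, gripper], ...]]. A call has 1 to 20 rows; each row is the pose to reach, as a shift and turn from the pose commanded when the call began; what a row does not reach only later rows make up. A row lasts 1/12 s, in which the tool goes at most 41.7 mm and 7.16 degrees, less where a joint would pass 70% of its speed; a pose out of reach is approached as far as the arm can. A call with a gripper value outside its range is refused whole. The fingers move at their own pace and stop on an object; "force" is the grip in N (left out, the last holds). Time passes only in rows, so rows that repeat a pose let the fingers close. It gives the time, the measured TCP pose, the force, the opening and the grip force at its end, in the units of the state.
- env.read_state(): the state, without advancing time (a new reading comes with each control period).
- env.read_camera(name): name is "scene" or "top"; returns a dict with "pixels" (480x640x3 uint8, red, green, blue), "vertical_fov" (degrees; the focal length in pixels is half the picture's height over the tangent of half this angle, whatever the lens; pixels are square), "cx", "cy" (the principal point, pixels), "rvec" (rotation vector, rad) and "tvec" (3), from world to camera coordinates, as OpenCV has them. Camera axes: x right, y down, z forward; pixel columns grow to the right and rows downward; lengths in m; the calibration is good to about 2 mm. A picture is of the moment at which its call begins. There is no depth.
- env.hand_in(): hands the job in; it is judged then, once.
The state is a dict: "time_s": time; "joints": joint angles; "joint_vel": joint speeds; "tau": joint torques, N m; "tcp_pos": TCP position; "tcp_rot": TCP orientation; "wrist_force": force on the tool from outside, world axes, zero at the start; "ft_torque": the same for the moment, N m; "grip_width": finger opening in m; "grip_force": force on a finger pad.
Only numpy, scipy, OpenCV 4.12 (cv2) and the standard library are available. Lean on these libraries where they do the work, as an engineer would, in place of code of your own. Each camera call takes 0.05 s, during which the arm holds its last target. There are 200 camera calls.

TASK

One of the four identical channel keys on the grey selector box is latched down. With the fingertips tap each key lightly, from left to right (as the robot sees them), to feel which one it is, without pushing in a key that is up or releasing the latched one yet; then press the latched key to its stop and let go, so that it springs up and all four keys stand level. Grasp nothing, and leave the things lying round the box where they are.

Things in the scene. Friction and masses are not known exactly. Their poses are not given: they have to be found in the camera images.
- key_box: the selector box, screwed down to the bench: grey case 100 x 214 x 45 mm (x, y, z), with a flat bare-metal top panel at 45 mm above the bench, steel mounting ears 15 mm out at both ends, two short sockets at the back. Origin at the centre of its underside; its y axis runs along the row of keys to the robot's left, x away from the robot, z up. It never moves during a run.
- slot_1 (a point): centre of key opening number 1 counted from the left (slot_1 is the leftmost as the robot sees it, the box's +y end), on the panel surface 45 mm above the bench; neighbouring openings are 44 mm apart. Fixed to key_box
- slot_2 (a point): centre of key opening number 2 counted from the left (slot_1 is the leftmost as the robot sees it, the box's +y end), on the panel surface 45 mm above the bench; neighbouring openings are 44 mm apart. Fixed to key_box
- slot_3 (a point): centre of key opening number 3 counted from the left (slot_1 is the leftmost as the robot sees it, the box's +y end), on the panel surface 45 mm above the bench; neighbouring openings are 44 mm apart. Fixed to key_box
- slot_4 (a point): centre of key opening number 4 counted from the left (slot_1 is the leftmost as the robot sees it, the box's +y end), on the panel surface 45 mm above the bench; neighbouring openings are 44 mm apart. Fixed to key_box
- unit_a: fixed guide of key_a, in one of the four openings (which one differs from run to run); origin on the bench straight below the key's centre, axes parallel to key_box's. Only its key cap can be touched: plain grey, 30 (x) by 24 (y) mm, the same on all four; its top is 61 mm above the bench when up, 55 mm when latched, 51 mm at the stop
- key_a (a joint): travel of key_a straight down, m: 0 up, 0.006 latched, 0.010 bottom stop. A key that is up gives way from 2 N, then 0.25 N per mm (3 N moves it 4 mm), and springs back; past 5.5 mm it counts as switched. A latched key does not yield below about 3.5 N; 5 to 6 N takes it to the stop, the latch lets go by 9 mm, and it rises fully when let go
- unit_b: fixed guide of key_b, in one of the four openings (which one differs from run to run); origin on the bench straight below the key's centre, axes parallel to key_box's. Only its key cap can be touched: plain grey, 30 (x) by 24 (y) mm, the same on all four; its top is 61 mm above the bench when up, 55 mm when latched, 51 mm at the stop
- key_b (a joint): travel of key_b straight down, m: 0 up, 0.006 latched, 0.010 bottom stop. A key that is up gives way from 2 N, then 0.25 N per mm (3 N moves it 4 mm), and springs back; past 5.5 mm it counts as switched. A latched key does not yield below about 3.5 N; 5 to 6 N takes it to the stop, the latch lets go by 9 mm, and it rises fully when let go
- unit_c: fixed guide of key_c, in one of the four openings (which one differs from run to run); origin on the bench straight below the key's centre, axes parallel to key_box's. Only its key cap can be touched: plain grey, 30 (x) by 24 (y) mm, the same on all four; its top is 61 mm above the bench when up, 55 mm when latched, 51 mm at the stop
- key_c (a joint): travel of key_c straight down, m: 0 up, 0.006 latched, 0.010 bottom stop. A key that is up gives way from 2 N, then 0.25 N per mm (3 N moves it 4 mm), and springs back; past 5.5 mm it counts as switched. A latched key does not yield below about 3.5 N; 5 to 6 N takes it to the stop, the latch lets go by 9 mm, and it rises fully when let go
- unit_d: fixed guide of key_d, in one of the four openings (which one differs from run to run); origin on the bench straight below the key's centre, axes parallel to key_box's. Only its key cap can be touched: plain grey, 30 (x) by 24 (y) mm, the same on all four; its top is 61 mm above the bench when up, 55 mm when latched, 51 mm at the stop
- key_d (a joint): travel of key_d straight down, m: 0 up, 0.006 latched, 0.010 bottom stop. A key that is up gives way from 2 N, then 0.25 N per mm (3 N moves it 4 mm), and springs back; past 5.5 mm it counts as switched. A latched key does not yield below about 3.5 N; 5 to 6 N takes it to the stop, the latch lets go by 9 mm, and it rises fully when let go
- vial: bystander, to be left where it is: brown glass vial, 24 mm across, 50 mm tall, origin under its centre, beside the left end of the box; origin at the underside
- tee: bystander, to be left where it is: pale metal coax T-piece lying flat, 39 x 56 x 15 mm, beside the right end of the box; origin at the underside
- ring: bystander, to be left where it is: flat centring ring, 39 mm across, 8 mm high, beside the right end of the box; origin at the underside
- tape: bystander, to be left where it is: roll of amber film tape lying flat, 73 mm across, 19 mm high; origin at the underside
- swabs: bystander, to be left where it is: white pot of swabs, 59 mm across, 84 mm tall, behind to the right; origin at the underside
- marker: bystander, to be left where it is: white and black marker pen, 122 mm long, lying; origin at the underside
- adapter: bystander, to be left where it is: small coax adapter, 15 x 44 x 15 mm, lying; origin at the underside
- caliper: bystander, to be left where it is: caliper, 80 x 200 x 19 mm, lying on the far left; origin at the underside

How it is judged:
On the way, in this order (a step that is already met when the one before it is completed fails the run):
1. the key at the left end is tapped with the fingers while the latched key is still down (((horizontal distance between unit_a and slot_1 below 0.01 m and contact force between the fingers and unit_a above 0.4 N) or (horizontal distance between unit_b and slot_1 below 0.01 m and contact force between the fingers and unit_b above 0.4 N) or (horizontal distance between unit_c and slot_1 below 0.01 m and contact force between the fingers and unit_c above 0.4 N) or (horizontal distance between unit_d and slot_1 below 0.01 m and contact force between the fingers and unit_d above 0.4 N)) and value of joint key_c above 0.0045 m), for 0.04 s.
2. the key second from the left is tapped with the fingers while the latched key is still down (((horizontal distance between unit_a and slot_2 below 0.01 m and contact force between the fingers and unit_a above 0.4 N) or (horizontal distance between unit_b and slot_2 below 0.01 m and contact force between the fingers and unit_b above 0.4 N) or (horizontal distance between unit_c and slot_2 below 0.01 m and contact force between the fingers and unit_c above 0.4 N) or (horizontal distance between unit_d and slot_2 below 0.01 m and contact force between the fingers and unit_d above 0.4 N)) and value of joint key_c above 0.0045 m), for 0.04 s.
3. the key third from the left is tapped with the fingers while the latched key is still down (((horizontal distance between unit_a and slot_3 below 0.01 m and contact force between the fingers and unit_a above 0.4 N) or (horizontal distance between unit_b and slot_3 below 0.01 m and contact force between the fingers and unit_b above 0.4 N) or (horizontal distance between unit_c and slot_3 below 0.01 m and contact force between the fingers and unit_c above 0.4 N) or (horizontal distance between unit_d and slot_3 below 0.01 m and contact force between the fingers and unit_d above 0.4 N)) and value of joint key_c above 0.0045 m), for 0.04 s.
4. the key at the right end is tapped with the fingers while the latched key is still down (((horizontal distance between unit_a and slot_4 below 0.01 m and contact force between the fingers and unit_a above 0.4 N) or (horizontal distance between unit_b and slot_4 below 0.01 m and contact force between the fingers and unit_b above 0.4 N) or (horizontal distance between unit_c and slot_4 below 0.01 m and contact force between the fingers and unit_c above 0.4 N) or (horizontal distance between unit_d and slot_4 below 0.01 m and contact force between the fingers and unit_d above 0.4 N)) and value of joint key_c above 0.0045 m), for 0.04 s.
5. the latched key is pressed down to the end of its travel (value of joint key_c above 0.009 m and contact force between the fingers and unit_c above 0.4 N), for 0.04 s.
At the end, for the whole second after the job is handed in: All four keys are up (each less than 1.2 mm from its rest height) and the bystanders lie still within 20 mm of where they were (value of joint each of key_a, key_b, key_c, key_d below 0.0012 m and linear speed of each of vial, tee, ring, tape, swabs, marker, adapter, caliper below 0.02 m/s and distance of each of vial, tee, ring, tape, swabs, marker, adapter, caliper from where it was at the start of the episode below 0.02 m); the robot touches nothing.
It fails at once if a key that was up is pushed in more than 5.5 mm, where it would switch (value of joint any of key_a, key_b, key_d above 0.0055 m).
It fails at once if a bystander is lifted or pushed more than 20 mm from its place (distance of any of vial, tee, ring, tape, swabs, marker, adapter, caliper from where it was at the start of the episode above 0.02 m).
It fails at once if the box or a key is struck hard (more than 60 N) (contact force between the arm and key_box above 60 N or contact force between the arm and unit_a above 60 N or contact force between the arm and unit_b above 60 N or contact force between the arm and unit_c above 60 N or contact force between the arm and unit_d above 60 N).
It also fails if it takes over 45 s, if anything falls off the work surface, if the arm or the gripper's body presses on something with over 40 N, if the wrist force passes 120 N, or if a joint passes its speed limit or range.

## Working session

There is one attempt and no reset: what is moved stays moved. The work goes in short steps, Python scripts to look and compute and a tool call to move; the robot and the scene stay as the last step left them, time stands still between calls to the robot, and variables do not carry over. Pictures are saved under pics/ and viewed, at most 10 in all, crops included, and the job is handed in when it is done.

Besides the shell and the picture viewer there is one more tool, called after "Request:" as a command line: name --argument value ..., lists and objects as JSON in quotes. play_rows: Moves the arm, as the interface text tells. Its arguments: {"type":"object","properties":{"deltas":{"type":"array","items":{"type":"array","items":{"type":"array","items":{"type":"number"}}}},"force":{"type":"number"}},"required":["deltas"]}

```bash
mkdir -p pics; cat > h.py <<'E'
import numpy as np, cv2
from plant import env
def snap(n,f):
    c=env.read_camera(n); cv2.imwrite('pics/'+f,c['pixels'][:,:,::-1])
    np.savez('pics/'+f+'.npz',**{k:v for k,v in c.items()}); return c
def KRt(c):
    f=240/np.tan(np.radians(float(c['vertical_fov']))/2)
    return np.array([[f,0,float(c['cx'])],[0,f,float(c['cy'])],[0,0,1]]),cv2.Rodrigues(np.array(c['rvec'],float))[0],np.array(c['tvec'],float).reshape(3)
def back(c,uv,z):
    K,R,t=KRt(c); d=R.T@np.linalg.solve(K,[uv[0],uv[1],1]); o=-R.T@t
    return o+d*(z-o[2])/d[2]
def proj(c,P):
    K,R,t=KRt(c); p=K@(R@np.array(P)+t); return p[:2]/p[2]
E
python3 - <<'E'
from h import *
for n in('top','scene'):
    c=snap(n,n+'0.png'); K,R,t=KRt(c); print(n,K[0,0],-R.T@t)
s=env.read_state(); print({k:np.round(v,4) for k,v in s.items()})
E
```

```text
top 586.0371972721048 [0.22227563 0.06182563 1.88179804]
scene 488.1504387735756 [ 0.06950267 -0.72411767  1.09082653]
{'time_s': np.float64(0.1), 'joints': array([ 1.1126,  0.3134,  1.4983, -0.    ,  1.331 , -0.2234]), 'joint_vel': array([ 0.0015, -0.0018, -0.0012, -0.0021, -0.0015, -0.0002]), 'tau': array([ 2.90000e-03, -4.02812e+01, -2.52641e+01,  6.95000e-02,
        3.43000e-02, -1.00000e-04]), 'tcp_pos': array([0.1221, 0.5104, 0.2492]), 'tcp_rot': array([-3.6790e-01, -3.1196e+00,  1.7000e-03]), 'wrist_force': array([ 0.3374, -0.0378,  0.5345]), 'ft_torque': array([-0.0699, -0.0209, -0.0161]), 'grip_force': np.float64(0.0), 'grip_width': np.float64(0.0879)}
```

View pics/top0.png

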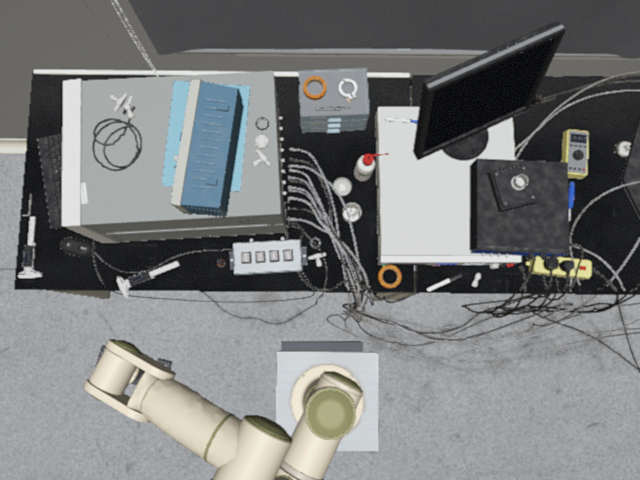

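View pics/scene0.png

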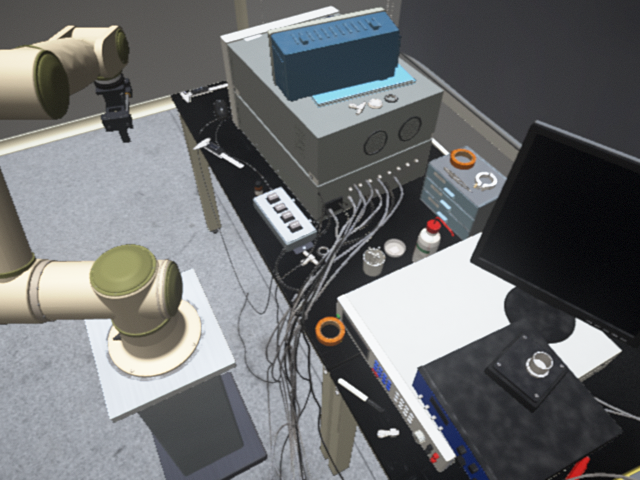

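The top view shows the box at about (267,257), with keys at roughly (247..289, 256). A large rack stands right behind it, and the vial is at about (221,263). Next I'll enlarge both views around the box.

```bash
python3 - <<'E'
import cv2
a=cv2.imread('pics/top0.png')[222:292,200:340]; cv2.imwrite('pics/topc.png',cv2.resize(a,None,fx=5.6,fy=5.6,interpolation=cv2.INTER_CUBIC))
a=cv2.imread('pics/scene0.png')[175:275,230:340]; cv2.imwrite('pics/scenec.png',cv2.resize(a,None,fx=6,fy=6,interpolation=cv2.INTER_CUBIC))
E
```

```text
(no output)
```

View pics/topc.png

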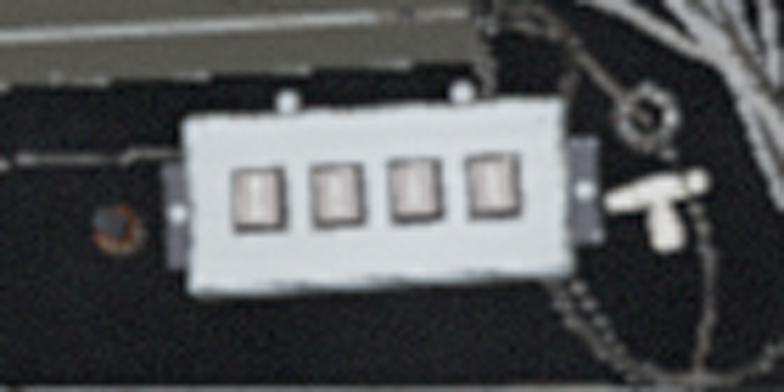

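View pics/scenec.png

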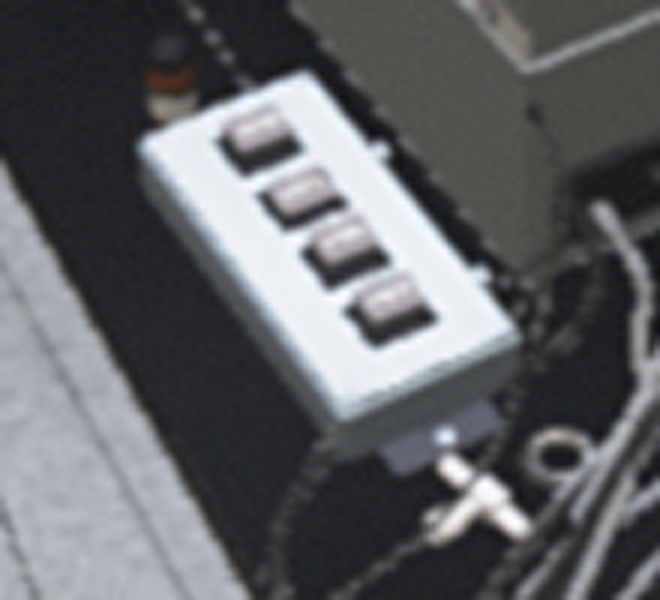

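In the top crop, the four caps are at (259,199), (338,194), (415,189) and (494,185), and the panel corners are at (185,118), (560,98), (573,277) and (190,293). In the scene crop, the cap tops are near (260,132), (302,190), (347,242) and (393,297), with key 2 showing the least side wall.

```bash
python3 - <<'E'
from h import *
T=np.load('pics/top0.png.npz'); S=np.load('pics/scene0.png.npz')
tp=lambda u,v:((u+.5)/5.6-.5+200,(v+.5)/5.6-.5+222)
sp=lambda u,v:((u+.5)/6-.5+230,(v+.5)/6-.5+175)
k=np.array([back(T,tp(*p),.060) for p in[(259,199),(338,194),(415,189),(494,185)]])
print('keys top\n',k.round(4), np.linalg.norm(np.diff(k,axis=0),axis=1).round(4))
print('keys scene\n',np.array([back(S,sp(*p),.060) for p in[(260,132),(302,190),(347,242),(393,297)]]).round(4))
c=np.array([back(T,tp(*p),.045) for p in[(185,118),(560,98),(573,277),(190,293)]])
print('corners\n',c.round(4),c.mean(0).round(4),np.linalg.norm(np.roll(c,-1,0)-c,axis=1).round(4))
cs=np.array([back(S,sp(*p),.045) for p in[(143,146),(310,72),(521,333),(343,418)]])
print('corners scene\n',cs.round(4),cs.mean(0).round(4))
d=k[3]-k[0]; print('row dir yaw',np.arctan2(d[0],-d[1]))
for n,p,z in[('vial',(118,228),.05),('rack bottom edge L',(0,100),0),('rack top front edge L',(0,40),.3),('rack top edge R',(470,12),.3),('tee',(660,205),.015),('ring',(648,115),.008),('bench edge',(400,386),0)]: print(n,back(T,tp(*p),z).round(4))
# height of rack front top: scene px (218,38)-(245..),top px (63,228)? 
R=cv2.Rodrigues(env.read_state()['tcp_rot'])[0]; print('tool y',R[:,1].round(3),'x',R[:,0].round(3))
# rack corner front-right top: scene (315,183)?? triangulate with top (286,235)
def tri(pt,ps):
    P=[];
    for c in(T,S): K,Rm,t=KRt(c); P.append(K@np.c_[Rm,t])
    X=cv2.triangulatePoints(P[0],P[1],np.array(pt,float),np.array(ps,float)); return (X[:3]/X[3]).ravel()
print('rack corner',tri((285,222),(318,187)))
for z in(.1,.2,.3): print(z,back(T,(285,222),z),back(T,(65,228),z))
E
```

```text
keys top
 [[0.4407 0.2571 0.06  ]
 [0.4438 0.2131 0.06  ]
 [0.447  0.1701 0.06  ]
 [0.4495 0.126  0.06  ]] [0.0442 0.0431 0.0442]
keys scene
 [[0.4378 0.2495 0.06  ]
 [0.4395 0.2038 0.06  ]
 [0.4441 0.1625 0.06  ]
 [0.4481 0.1205 0.06  ]]
corners
 [[0.4883 0.3016 0.045 ]
 [0.5013 0.0898 0.045 ]
 [0.3997 0.0815 0.045 ]
 [0.3892 0.2961 0.045 ]] [0.4446 0.1923 0.045 ] [0.2122 0.1019 0.2149 0.0993]
corners scene
 [[0.3871 0.2815 0.045 ]
 [0.4838 0.2915 0.045 ]
 [0.4974 0.0843 0.045 ]
 [0.4002 0.0759 0.045 ]] [0.4421 0.1833 0.045 ]
row dir yaw 0.06741785415939526
vial [0.4249 0.3368 0.05  ]
rack bottom edge L [0.5045 0.4149 0.    ]
rack top front edge L [0.4891 0.3597 0.3   ]
rack top edge R [0.5048 0.1304 0.3   ]
tee [0.4443 0.0324 0.015 ]
ring [0.4974 0.0395 0.008 ]
bench edge [0.3408 0.1804 0.    ]
tool y [ 0.233  0.973 -0.001] x [-0.973  0.233  0.   ]
rack corner [0.53242894 0.13320692 0.15801085]
0.1 [0.54598228 0.13455803 0.1       ] [0.521985   0.81126992 0.1       ]
0.2 [0.52781486 0.13047607 0.2       ] [0.50516438 0.7692088  0.2       ]
0.3 [0.50964745 0.1263941  0.3       ] [0.48834377 0.72714767 0.3       ]
```

Request:
play_rows --deltas '[[[3,-2.5,0,0.05,0],[6,-5,0,0.1,0],[9,-7.3,0,0.15,0],[12,-9.7,0,0.2,0],[15,-12.2,0,0.25,0],[18,-14.6,0,0.3,0],[21,-17,0,0.3,0],[24,-19.5,0,0.3,0],[27,-22,-1,0.3,0],[29.5,-24,-3,0.3,0],[31,-25.2,-6,0.3,0],[31.6,-25.7,-9,0.3,0],[31.6,-25.7,-12,0.3,0],[31.6,-25.7,-14,0.3,0],[31.6,-25.7,-14,0.3,0],[31.6,-25.7,-14,0.3,0],[31.6,-25.7,-14,0.3,0]]]' --force 20

```text
time_s: 1.52
tcp_pos: [0.4387, 0.2539, 0.1111]
tcp_rot: [-0.103, 3.138, 0.001]
wrist_force: [-0.5, -0.3, 1.2]
grip_width: 0.0006
grip_force: 0.0
```

```bash
python3 - <<'E'
from h import *
s=env.read_state(); print({k:np.round(v,4) for k,v in s.items() if k not in('tau','joint_vel')})
t=s['tcp_pos'].copy(); t[2]-=.011
for n in('top','scene'):
    c=snap(n,n+'1.png'); print(n,'tip expected px',proj(c,t))
c=cv2.imread('pics/scene1.png')[165:265,225:340]; c=cv2.resize(c,None,fx=5,fy=5,interpolation=cv2.INTER_CUBIC)
cv2.imwrite('pics/s1c.png',c)
E
```

```text
{'time_s': np.float64(1.5167), 'joints': array([ 0.2932,  0.4306,  1.7257, -0.    ,  0.9833, -1.3431]), 'tcp_pos': array([0.4387, 0.2539, 0.1111]), 'tcp_rot': array([-1.027e-01,  3.138e+00,  7.000e-04]), 'wrist_force': array([-0.5479, -0.2922,  1.1589]), 'ft_torque': array([ 0.0115, -0.045 , -0.0039]), 'grip_force': np.float64(0.0), 'grip_width': np.float64(0.0006)}
top tip expected px [245.51222551 256.19262415]
scene tip expected px [271.70268513 185.75250588]
```

View pics/s1c.png

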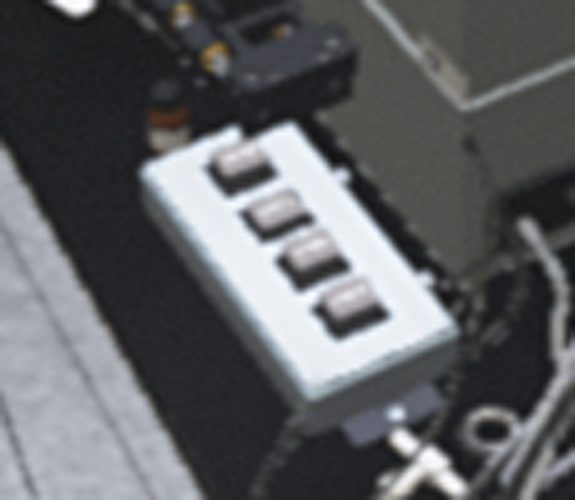

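The crop shows the dark gripper above key 1, with its lower edge running from about (240,118) to (350,95). The fingertip itself isn't clear, so I'll take a wider, sharper crop.

```bash
python3 - <<'E'
import cv2,numpy as np
c=cv2.imread('pics/scene1.png')[90:210,215:335]; c=cv2.resize(c,None,fx=5,fy=5,interpolation=cv2.INTER_CUBIC)
t=cv2.imread('pics/top1.png')[215:290,205:245+60]; 
c=(255*(c/255.)**.5).astype('uint8'); cv2.imwrite('pics/s1d.png',c)
E
```

```text
(no output)
```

View pics/s1d.png

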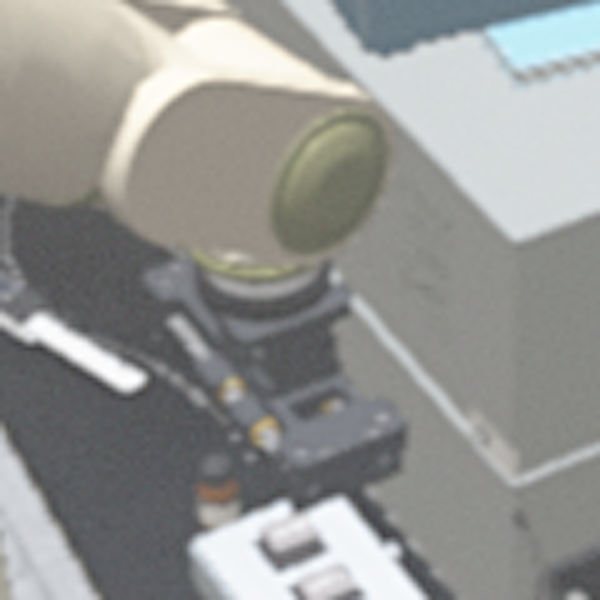

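Key 1 is at about (290,540) in this crop, with the fingertip just above and behind it near (290,490), which agrees with the projected tip (283,479). The wrist clears the rack front, so I'll descend to just above the key.

Request:
play_rows --deltas '[[[-0.1,0,-1,0,0],[-0.2,0,-2,0,0],[-0.2,0,-2.8,0,0],[-0.2,0,-3.3,0,0],[-0.2,0,-3.3,0,0],[-0.2,0,-3.3,0,0],[-0.2,0,-3.3,0,0]]]'

```text
time_s: 2.2
tcp_pos: [0.4364, 0.2536, 0.0769]
tcp_rot: [-0.102, 3.14, 0.0]
wrist_force: [0.6, 1.0, 0.8]
grip_width: 0.0007
grip_force: 0.0
```

Request:
play_rows --deltas '[[[0,0,-0.1,0,0],[0,0,-0.2,0,0],[0,0,-0.3,0,0],[0,0,-0.3,0,0],[0,0,-0.3,0,0]]]'

```text
time_s: 2.62
tcp_pos: [0.4362, 0.2536, 0.0737]
tcp_rot: [-0.102, 3.14, -0.0]
wrist_force: [-0.2, -0.1, -1.2]
grip_width: 0.0007
grip_force: 0.0
```

Request:
play_rows --deltas '[[[0,0,-0.1,0,0],[0,0,-0.2,0,0],[0,0,-0.2,0,0],[0,0,-0.2,0,0]]]'

```text
time_s: 2.95
tcp_pos: [0.4363, 0.2536, 0.0718]
tcp_rot: [-0.102, 3.14, 0.0]
wrist_force: [0.1, -0.3, 1.0]
grip_width: 0.0004
grip_force: 0.9
```

Request:
play_rows --deltas '[[[0,0,-0.1,0,0],[0,0,-0.1,0,0],[0,0,-0.1,0,0]]]'

```text
time_s: 3.2
tcp_pos: [0.4362, 0.2536, 0.0708]
tcp_rot: [-0.102, 3.14, 0.0]
wrist_force: [-0.0, 0.5, 2.7]
grip_width: 0.0002
grip_force: 1.1
```

Request:
play_rows --deltas '[[[0,0,-0.1,0,0],[0,0,-0.1,0,0],[0,0,-0.1,0,0]]]'

```text
time_s: 3.45
tcp_pos: [0.4362, 0.2536, 0.0697]
tcp_rot: [-0.102, 3.14, 0.0]
wrist_force: [0.9, -0.1, 1.3]
grip_width: 0.0003
grip_force: 1.2
```

Request:
play_rows --deltas '[[[0,0,0,0,0]]]'

```text
time_s: 3.53
tcp_pos: [0.4362, 0.2536, 0.0697]
tcp_rot: [-0.102, 3.14, 0.0]
wrist_force: [0.9, 0.1, 2.6]
grip_width: 0.0009
grip_force: 1.2
```

```bash
cat >> h.py <<'E'
def avg(n=10):
    f=[];z=[]
    for i in range(n):
        env.read_camera('top'); s=env.read_state(); f.append(s['wrist_force'][2]); z.append(s['tcp_pos'][2])
    print('Fz %.2f +- %.2f  tip z %.4f t %.2f'%(np.mean(f),np.std(f)/n**.5,np.mean(z)-.011,s['time_s']))
E
python3 -c "from h import *; avg()"
```

```text
Fz 2.38 +- 0.13  tip z 0.0588 t 4.03
```

Key 1 is up: it gives 2.4 N at 2.2 mm of travel. On to key 2.

Request:
play_rows --deltas '[[[0,0,0.7,0,0],[0,0,1.2,0,0],[0.1,-1.5,1.2,0,0],[0.2,-3.2,1.2,0,0],[0.3,-4.4,1.2,0,0],[0.3,-4.4,0.7,0,0],[0.3,-4.4,0.4,0,0],[0.3,-4.4,0.2,0,0],[0.3,-4.4,0.1,0,0],[0.3,-4.4,0,0,0],[0.3,-4.4,0,0,0],[0.3,-4.4,0,0,0]]]'

```text
time_s: 5.03
tcp_pos: [0.4391, 0.2099, 0.0697]
tcp_rot: [0.103, -3.14, 0.0]
wrist_force: [-0.0, 0.4, 0.1]
grip_width: 0.0006
grip_force: 0.0
```

```bash
python3 -c "from h import *; avg(8)"
```

```text
Fz -0.01 +- 0.24  tip z 0.0588 t 5.43
```

There's no contact at a 58.8 mm tip height, so key 2 is the latched one. I'll lower gently until it touches.

Request:
play_rows --deltas '[[[0,0,-0.1,0,0],[0,0,-0.2,0,0],[0,0,-0.3,0,0],[0,0,-0.35,0,0],[0,0,-0.35,0,0],[0,0,-0.35,0,0]]]'

```text
time_s: 5.93
tcp_pos: [0.4391, 0.2096, 0.0663]
tcp_rot: [0.102, -3.14, 0.0]
wrist_force: [-1.2, 0.0, 3.3]
grip_width: 0.0005
grip_force: 1.6
```

```bash
python3 -c "from h import *; avg(6)"
```

```text
Fz 3.09 +- 0.24  tip z 0.0553 t 6.23
```

Key 2 resists with 3.1 N at 55.3 mm, which confirms it's latched and still down. On to key 3.

Request:
play_rows --deltas '[[[0,0,0.7,0,0],[0,0,1.5,0,0],[0.1,-1.5,1.5,0,0],[0.2,-3.2,1.5,0,0],[0.3,-4.4,1.5,0,0],[0.3,-4.4,1,0,0],[0.3,-4.4,0.7,0,0],[0.3,-4.4,0.5,0,0],[0.3,-4.4,0.4,0,0],[0.3,-4.4,0.35,0,0],[0.3,-4.4,0.35,0,0],[0.3,-4.4,0.35,0,0]]]'

```text
time_s: 7.23
tcp_pos: [0.4421, 0.166, 0.0698]
tcp_rot: [-0.103, 3.14, 0.0]
wrist_force: [-0.3, 0.7, 3.4]
grip_width: 0.0007
grip_force: 1.2
```

```bash
python3 -c "from h import *; avg(8)"
```

```text
Fz 2.40 +- 0.16  tip z 0.0588 t 7.63
```

Key 3 is up (2.4 N). On to key 4.

Request:
play_rows --deltas '[[[0,0,0.7,0,0],[0,0,1.2,0,0],[0.1,-1.5,1.2,0,0],[0.2,-3.2,1.2,0,0],[0.3,-4.4,1.2,0,0],[0.3,-4.4,0.7,0,0],[0.3,-4.4,0.4,0,0],[0.3,-4.4,0.2,0,0],[0.3,-4.4,0.1,0,0],[0.3,-4.4,0,0,0],[0.3,-4.4,0,0,0],[0.3,-4.4,0,0,0]]]'

```text
time_s: 8.63
tcp_pos: [0.445, 0.122, 0.0697]
tcp_rot: [0.103, -3.14, -0.0]
wrist_force: [-1.0, 0.4, 1.9]
grip_width: 0.001
grip_force: 1.2
```

```bash
python3 -c "from h import *; avg(8)"
```

```text
Fz 2.20 +- 0.20  tip z 0.0588 t 9.03
```

Key 4 is up. Back to key 2 for the full press.

Request:
play_rows --deltas '[[[0,0,0.7,0,0],[0,0,1.2,0,0],[-0.1,1.5,1.2,0,0],[-0.2,4,1.2,0,0],[-0.4,6.5,1.2,0,0],[-0.6,8.3,1.2,0,0],[-0.6,8.8,1,0,0],[-0.6,8.8,0.5,0,0],[-0.6,8.8,0.1,0,0],[-0.6,8.8,-0.2,0,0],[-0.6,8.8,-0.2,0,0]]]'

```text
time_s: 9.95
tcp_pos: [0.439, 0.2086, 0.067]
tcp_rot: [0.1, -3.139, 0.001]
wrist_force: [0.0, -0.5, -0.9]
grip_width: 0.0008
grip_force: 0.0
```

Request:
play_rows --deltas '[[[0,0,-0.1,0,0],[0,0,-0.2,0,0],[0,0,-0.3,0,0],[0,0,-0.4,0,0],[0,0,-0.5,0,0],[0,0,-0.6,0,0],[0,0,-0.6,0,0],[0,0,-0.6,0,0]]]'

```text
time_s: 10.62
tcp_pos: [0.4394, 0.2094, 0.0623]
tcp_rot: [-0.103, 3.139, -0.001]
wrist_force: [-3.2, -5.6, 10.8]
grip_width: 0.0002
grip_force: 5.5
```

```bash
python3 -c "from h import *; avg(6)"
```

```text
Fz 10.49 +- 0.21  tip z 0.0513 t 10.92
```

The key is at its stop: 10.5 N at 51.3 mm. I'll lift off and then check key 2 with a light touch on the way out.

Request:
play_rows --deltas '[[[0,0,0.3,0,0],[0,0,0.8,0,0],[0,0,1.3,0,0],[0,0,1.3,0,0],[0,0,1,0,0],[0,0,0.8,0,0],[0,0,0.8,0,0],[0,0,0.8,0,0]]]'

```text
time_s: 11.58
tcp_pos: [0.4392, 0.2098, 0.0696]
tcp_rot: [-0.102, 3.14, 0.001]
wrist_force: [0.9, 2.6, 1.9]
grip_width: 0.0006
grip_force: 1.2
```

```bash
python3 -c "from h import *; avg(8)"
```

```text
Fz 2.39 +- 0.10  tip z 0.0587 t 11.98
```

Key 2 now pushes back at 58.7 mm exactly like the others, so it has sprung up. I'll lift clear and retreat toward the robot for a last look.

Request:
play_rows --deltas '[[[0,0,1,0,0],[0,0,3,0,0],[0,0,6,0,0],[0,0,9,0,0],[-2,0,12,0,0],[-5,0,14,0,0],[-8,1,14,0,0],[-11,4,14,0,0],[-12,8,14,0,0],[-13,12,14,0,0],[-14,16,14,0,0],[-14,16,14,0,0],[-14,16,14,0,0],[-14,16,14,0,0]]]'

```text
time_s: 13.15
tcp_pos: [0.2989, 0.369, 0.2097]
tcp_rot: [0.103, -3.139, 0.002]
wrist_force: [0.5, 0.3, 0.3]
grip_width: 0.0006
grip_force: 0.0
```

```bash
python3 - <<'E'
from h import *
snap('scene','scene2.png'); a=cv2.imread('pics/scene2.png')[175:275,230:340]; cv2.imwrite('pics/scene2c.png',cv2.resize(a,None,fx=6,fy=6,interpolation=cv2.INTER_CUBIC)); avg(3)
E
```

```text
Fz -0.14 +- 0.37  tip z 0.1989 t 13.35
```

View pics/scene2c.png

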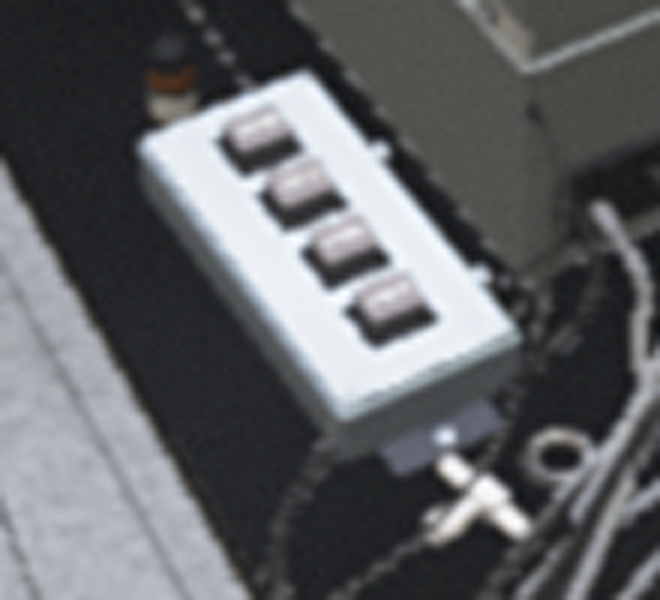

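All four caps, at about (260,132), (302,187), (347,242) and (393,297), now stand level. The vial (170,80), tee (480,495) and ring (560,455) haven't moved.

```bash
python3 -c "from h import *; print(env.hand_in())"
```

```text
the job is handed in; nothing more can be done
None
```

I tapped all four keys from left to right and found the second from the left latched. I pressed it to its stop, it sprang up level with the others, and I handed the job in; the hand-in returned no verdict.

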